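# Queue the biscuit jars and hold the lane gate open

### The arm

A 7-joint arm with a two-finger parallel gripper is mounted at the origin on the work surface. World frame = base frame: x ahead of the robot, y to its left, z up, the work surface at z = 0. Lengths are in m, angles in rad, forces in N, time in s.
With the tool pointing down it reaches from about 0.35 to 0.9 m from the base axis. Payload 8.1 kg.
Tool frame: the origin (TCP) lies at the centre of the arm's flange, where the gripper is bolted on; the fingertips stand 178 mm ahead of it and the grasp point (between the pads) lies 159 mm ahead of it; x points along the fingers, z is the direction in which the jaws open and shut, and the axes are right-handed (so a half turn about x gives the same grasp; the last joint's range is limited). The gripper opens to 92 mm and grips with 3 to 60 N. Pads are 19 mm wide; open, the fingers measure 130 mm over their backs; the gripper's body (75 mm by 190 mm) begins 47 mm behind the grasp point.
Start: joints at [-1.326, 0.434, 0.025, 1.573, -0.012, 1.134, -0.075], TCP at [0.213, 0.588, 0.405] pointing down, gripper open.
Joint ranges: [-2.62, 2.62], [-0.44, 2.09], [-1.27, 1.32], [0.08, 2.57], [-1.32, 4.46], [0.12, 2], [-2.74, 2.74]. Speed limits (rad/s): [2.22, 2.22, 3.01, 3.01, 3.14, 3.14, 3.14].

### API

Orientations are given as a rotation vector (axis times angle).
In Python, from cell import arm, get_image, search_frame, pinpoint gives the robot as it stands.
- The arm moves only by the tool arm_command, never from a script. Its argument "motion" is a list of rows, each a list of 7 numbers: the finger opening in mm, from 0 to 91.8, then the shift along the tool's x, y, z in mm, then the turn, a rotation vector about the tool's x, y, z in degrees. In form: [[fingers, x, y, z, ax, ay, az], ...]. A call has 1 to 5 rows; each row shifts and turns the commanded pose from where the row before left it, along the tool's axes as they then stand; what a row does not reach is not made up. A row lasts 1/8 s, in which the tool goes at most 62.5 mm and 10.7 degrees, less where a joint would pass 70% of its speed; a pose out of reach is approached as far as the arm can. A call with a gripper value outside its range is refused whole. The fingers move at their own pace and stop on an object; "newtons" is the grip in N (left out, the last holds). Time passes only in rows, so rows that do not move let the fingers close. It gives the time, the measured TCP pose, the force and the opening at its end, in the units of the state.
- arm.observe(): the state, without advancing time (a new reading comes with each control period).
- get_image(name): name is "side" or "top" or "wrist"; returns a dict with "frame" (384x512x3 uint8, red, green, blue), "range_z" (384x512 float32, m along the optical axis (not along the pixel's ray), 0 where there is no reading), "K" (3x3 intrinsics, pixels), "origin" and "rotation" of the camera in the world; the wrist camera has in their place "tool_from_camera" (4x4, takes a point from camera to tool coordinates, whose origin is the TCP and whose axes are the tool frame's). Camera axes: x right, y down, z forward; pixel columns grow to the right and rows downward; lengths in m; the calibration is good to about 2 mm. A picture is of the moment at which its call begins: read the wrist's pose just before it.
- arm.sign_off(): hands the job in, once; it reports no verdict.
Trained networks look in the newest picture that a camera, given by its name, has taken for a name from the list of things; names that differ only in an ending like _2 or _b are one class to them, and where a whole thing is asked for, a point or a joint stands for the part that bears it (a point fixed in the world has none). Each returns a list of dicts, best first, with "p" (0 to 1); they miss things now and then, are a little off and sometimes report something else, mostly with a low value. They report only what shows in the picture. A call takes as long as a camera call. They do not tell look-alikes from the thing itself.
- search_frame(camera, target): "point" ([x, y, z] in m, in world coordinates, good to about 4 mm: the middle of the surface that is visible of it).
- pinpoint(camera, target): "point" ([x, y, z] in m, in world coordinates, good to about 4 mm: a listed point, or the origin of a listed thing).
The state is a dict: "clock": time; "joints": joint angles; "dq": joint speeds; "joint_efforts": joint torques, N m; "position": TCP position; "ee_rot": TCP orientation; "force": force on the tool from outside, world axes, zero at the start; "ft_torque": the same for the moment, N m; "width": opening from 0.0 (shut) to 1.0 (fully open).
Only numpy, scipy, OpenCV 4.12 (cv2) and the standard library are available. Lean on these libraries where they do the work, as an engineer would, in place of code of your own. Each camera call takes 0.05 s, during which the arm holds its last target. There are 200 camera calls.

### The job

Slide the three open biscuit jars upright along the counter, one after the other and without lifting them, into single file fully between the lane's straight rails, in any order. Then take the red latch knob, pull it sideways against its spring so that the gate's nose comes free of the ball, lift the gate high enough for the jars to pass under its stop plate, and finish while still holding it raised and still. Leave the jars standing in the lane, and everything else on the counter where it is.

Things in the scene. Friction and masses are not known exactly. Their poses are not given: they have to be found in the camera images.
- press: the jar lane, fixed to the counter. Origin on the counter, on the lane's centre line, under the gate. y axis: along the lane in the feeding direction, from its open mouth to the gate; x axis: across the lane, from the ball post (robot's side) to the gate's hinge; z up. The steel ball post and the grey hinge post stand outside the rails
- lane_mouth (a point): point on the counter, on the centre line, where the straight rails begin (press x = 0, y = -240 mm). Two aluminium rails 12 mm tall, 8 mm thick, 66 mm apart inside, run straight from y = -240 to +40 mm; before the mouth they flare out to about 104 mm apart at y = -284 mm. Jars stand on the counter itself between them
- lane_end (a point): point on the counter, on the centre line, at the face of the gate's stop plate (press x = 0, y = -4 mm)
- gate (a joint): angle of the gate, rad: 0 = down, grows as its nose rises, to 0.8. A blue bar (24 mm wide, 0.4 kg) lying across the lane 76 to 94 mm above the counter. Its nose, a round blue cup 44 mm across, top at 101 mm, sits over the ball of a post on the robot's side of the lane at press x = -90 mm. It falls back by its own weight when let go
- gate_hinge (a point): the gate's hinge axis, along the press's y: press x = 150 mm, y = 0, 85 mm above the counter, 240 mm from the ball post's axis
- gate_lip (a point): middle of the lower edge of the gate's white stop plate (60 mm wide), at press x = 0; 45 mm above the counter when the gate is down. The jars can pass under once it is more than 80 mm up (gate about 0.24 rad).
- latch (a joint): how far the latch is pulled, m: 0 = home, its jaw under the ball's collar, so the gate cannot rise; free beyond 0.009; stop at 0.018. It slides along the press's y axis and is pulled to +y (away from the lane's mouth) against a spring, 3 N at home and 7.5 N at the stop, that draws it back. The gate carries it, so it rises with the gate
- latch_knob (a point): centre of the latch's upright red knob, 18 mm in diameter, 46 mm tall (23 mm above and below this point). At home with the gate down: press x = -90, y = +37 mm, 132 mm above the counter (47 mm above the hinge axis). With the gate it swings about the hinge axis; lifting the gate by it takes about 3 N
- jar_a_mid (a point): centre, half-way up, of an open clear jar of biscuits topped with two dark and one pink piece: 56 mm in diameter, 75 mm tall (the centre is 37.5 mm above the counter), 0.13 to 0.25 kg; it slides easily on the polished counter (friction 0.3)
- jar_b_mid (a point): centre, half-way up, of an open clear jar of biscuits topped with golden, pink and cream pieces: 56 mm in diameter, 75 mm tall (the centre is 37.5 mm above the counter), 0.13 to 0.25 kg; it slides easily on the polished counter (friction 0.3)
- jar_c_mid (a point): centre, half-way up, of an open clear jar of biscuits topped with golden and dark pieces: 56 mm in diameter, 75 mm tall (the centre is 37.5 mm above the counter), 0.13 to 0.25 kg; it slides easily on the polished counter (friction 0.3)
- capped_1_mid (a point): bystander, to be left alone: a finished biscuit jar with a gold cap, 60 mm across, 87 mm tall; point 37.5 mm above its foot
- capped_2_mid (a point): bystander, to be left alone: a second finished jar, like the first
- lids: bystander, to be left alone: stack of four gold lids, 62 mm across, 46 mm tall; origin centre of its underside
- bowl: bystander, to be left alone: white bowl heaped with pink meringues, 116 mm across, 68 mm tall; origin centre of its underside
- cutter: bystander, to be left alone: steel ring cutter, 52 mm across, 32 mm tall; origin centre of its underside
Mind the look-alikes: they are no part of the job. Leave any blue or purple look-alike of the part that bears jar_c_mid alone.

How it is judged:
On the way, in this order (a step that is already met when the one before it is completed fails the run):
1. all three jars stand in single file in the lane (x of jar_a_mid in the frame of press between -0.012 and 0.012 m and y of jar_a_mid in the frame of press between -0.215 and -0.02 m and angle between each of jar_a_mid, jar_b_mid, jar_c_mid's own z axis and vertical below 0.1 rad and height (world z) of each of jar_a_mid, jar_b_mid, jar_c_mid below 0.045 m and x of jar_b_mid in the frame of press between -0.012 and 0.012 m and y of jar_b_mid in the frame of press between -0.215 and -0.02 m and x of jar_c_mid in the frame of press between -0.012 and 0.012 m and y of jar_c_mid in the frame of press between -0.215 and -0.02 m), for 0.2 s.
2. the latch is pulled clear of the ball, the gate still down (value of joint latch above 0.009 m and value of joint gate below 0.05 rad), for 0.1 s.
At the end, for the whole second after the job is handed in: the gripper holds the gate (over 1 N) still, its stop plate's lower edge more than 80 mm above the counter; the three jars stand upright (0.1 rad) on the counter between the straight rails, centres within 12 mm of the centre line and 20 to 215 mm before the gate (all of step 1 and height (world z) of gate_lip above 0.08 m and contact force between the fingers and gate above 1 N and velocity of joint gate between -0.1 and 0.1 rad/s); the arm keeps its last pose, push and grip.
It fails at once if a jar is lifted more than 30 mm or tipped (height (world z) of any of jar_a_mid, jar_b_mid, jar_c_mid above 0.0675 m or angle between any of jar_a_mid, jar_b_mid, jar_c_mid's own z axis and vertical above 0.5 rad).
It fails at once if a bystander is shifted more than 40 mm (distance of any of capped_1_mid, capped_2_mid, lids, bowl, cutter from where it was at the start of the episode above 0.04 m).
It also fails if it takes over 67 s, if anything falls off the work surface, if the arm or the gripper's body presses on something with over 40 N, if the wrist force passes 120 N, or if a joint passes its speed limit or range.

## Working session

There is one attempt and no reset: what is moved stays moved. The work goes in short steps, Python scripts to look and compute and a tool call to move; the robot and the scene stay as the last step left them, time stands still between calls to the robot, and variables do not carry over. Pictures are saved under pics/ and viewed, about 8 in all and at most 12, crops included, and the job is handed in when it is done.

Besides the shell and the picture viewer there is one more tool, called after "Call:" in YAML: its name, and indented under it one key for each argument. arm_command: Moves the arm, as the interface text tells. Its arguments: {"type":"object","properties":{"motion":{"type":"array"},"newtons":{"type":"number"}},"required":["motion"]}

```bash
ls; mkdir -p pics
cat > h.py <<'E'
import numpy as np, cv2
from cell import arm, get_image, search_frame, pinpoint
from scipy.spatial.transform import Rotation as R
np.set_printoptions(precision=4, suppress=True)
def cloud(g):
    z=g["range_z"]; K=g["K"]; v,u=np.indices(z.shape)
    p=np.stack([(u-K[0,2])/K[0,0]*z,(v-K[1,2])/K[1,1]*z,z],-1)
    return p@np.array(g["rotation"]).T+np.array(g["origin"])
def px(g,P):
    c=(np.array(P)-np.array(g["origin"]))@np.array(g["rotation"]); q=c@np.array(g["K"]).T
    return q[...,:2]/q[...,2:]
def save(g,n): cv2.imwrite("pics/"+n,cv2.cvtColor(g["frame"],cv2.COLOR_RGB2BGR))
def st():
    s=arm.observe(); print(s["clock"],np.array(s["position"]),np.array(s["ee_rot"]),np.array(s["force"]),s["width"]); return s
E
python3 - <<'E'
from h import *
s=st(); print(R.from_rotvec(s["ee_rot"]).as_matrix())
for c in ["top","side"]:
    g=get_image(c); save(g,c+"0.png"); print(c,np.array(g["origin"]))
    for t in ["press","lane_mouth","lane_end","gate_hinge","gate_lip","latch_knob","jar_a_mid","capped_1_mid","lids","bowl","cutter"]:
        print(t,[(round(d["p"],2),np.round(d["point"],3).tolist(),np.round(px(g,d["point"])).astype(int).tolist()) for d in pinpoint(c,t)])
E
```

```text
pics
0.0 [0.2129 0.5874 0.404 ] [-0.9503  1.3551  0.9486] [ 0.144  -0.1932 -0.5616] 1.0015504738368366
[[-0.0004 -0.9401  0.3409]
 [-0.0015  0.3409  0.9401]
 [-1.     -0.0001 -0.0015]]
top [0.3407 0.0125 1.2778]Traceback (most recent call last):
  File "<stdin>", line 6, in <module>
  File "h.py", line 10, in px
    c=(np.array(P)-np.array(g["origin"]))@np.array(g["rotation"]); q=c@np.array(g["K"]).T
                                                                     ~^~~~~~~~~~~~~~~~~~~
ValueError: matmul: Input operand 0 does not have enough dimensions (has 0, gufunc core with signature (n?,k),(k,m?)->(n?,m?) requires 1)
```

```bash
python3 - <<'E'
s=open('h.py').read()
s=s.replace('np.array(g["rotation"])','rot(g)').replace('def cloud','def rot(g):\n    r=np.array(g["rotation"]); return r if r.shape==(3,3) else R.from_rotvec(r).as_matrix() if r.size==3 else R.from_quat(r).as_matrix()\ndef cloud',1)
open('h.py','w').write(s)
E
python3 - <<'E'
from h import *
for c in ["top","side"]:
    g=get_image(c); save(g,c+"0.png"); print(c,np.array(g["origin"]),g["rotation"])
    for t in ["press","lane_mouth","lane_end","gate_hinge","gate_lip","latch_knob","jar_a_mid","capped_1_mid","lids","bowl","cutter"]:
        print(t,[(round(d["p"],2),np.round(d["point"],3).tolist(),np.round(px(g,d["point"])).astype(int).tolist()) for d in pinpoint(c,t)])
E
```

```text
top [0.3407 0.0125 1.2778] [-2.1151  2.1424 -0.1986]
press [(0.93, [0.575, 0.193, 0.006], [195, 188])]
lane_mouth [(0.84, [0.592, -0.044, -0.0], [267, 182]), (0.42, [0.439, -0.353, 0.038], [367, 227])]
lane_end [(0.73, [0.574, 0.187, 0.002], [197, 188])]
gate_hinge [(0.63, [0.726, 0.205, 0.086], [188, 136])]
gate_lip [(0.75, [0.574, 0.19, 0.047], [194, 186]), (0.4, [0.645, -0.399, 0.039], [377, 162])]
latch_knob [(0.56, [0.48, 0.218, 0.132], [180, 212])]
jar_a_mid [(0.84, [0.436, -0.352, 0.037], [367, 228])]
capped_1_mid []
lids []
bowl [(0.81, [0.508, 0.447, 0.003], [117, 209])]
cutter [(0.6, [0.581, -0.456, -0.002], [392, 184])]
side [ 0.4002 -0.7425  0.6856] [-2.2301  0.2499 -0.0971]
press [(0.84, [0.575, 0.193, 0.001], [247, 174])]
lane_mouth [(0.91, [0.587, -0.05, -0.0], [270, 226]), (0.17, [0.575, 0.183, 0.001], [247, 176])]
lane_end [(0.72, [0.572, 0.184, -0.001], [246, 176])]
gate_hinge [(0.72, [0.722, 0.198, 0.086], [292, 144])]
gate_lip [(0.63, [0.574, 0.191, 0.048], [246, 162])]
latch_knob [(0.71, [0.484, 0.221, 0.134], [213, 136]), (0.43, [0.506, 0.449, 0.002], [214, 137]), (0.34, [0.731, -0.174, -0.002], [339, 251])]
jar_a_mid [(0.8, [0.435, -0.35, 0.035], [232, 331]), (0.48, [0.574, 0.186, -0.002], [247, 176]), (0.18, [0.507, 0.45, 0.002], [214, 137])]
capped_1_mid [(0.68, [0.626, 0.387, 0.036], [250, 133]), (0.19, [0.58, -0.458, -0.0], [322, 379])]
lids [(0.87, [0.731, -0.174, -0.002], [339, 251]), (0.73, [0.628, 0.387, 0.036], [250, 133]), (0.29, [0.574, 0.186, 0.003], [247, 175]), (0.25, [0.576, 0.191, -0.003], [247, 176])]
bowl [(0.59, [0.504, 0.451, 0.003], [213, 136])]
cutter [(0.8, [0.576, -0.458, 0.001], [320, 379])]
```

View pics/top0.png

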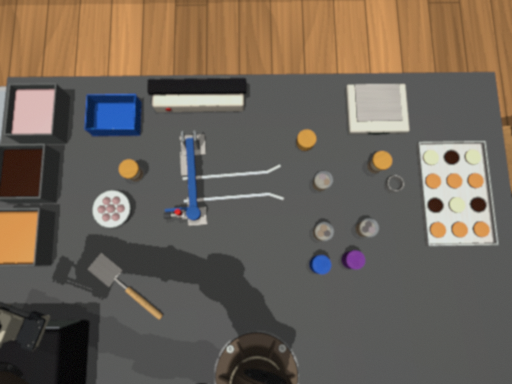

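View pics/side0.png

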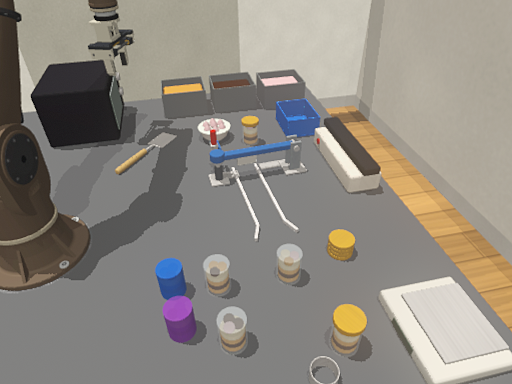

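Run:
```python
from h import *
from scipy.optimize import least_squares
ref={"press":(0,0),"lane_mouth":(0,-.24),"lane_end":(0,-.004),"gate_hinge":(.15,0),"gate_lip":(0,0),"latch_knob":(-.09,.037)}
obs=[]
G={}
for c in ["top","side"]:
    g=G[c]=get_image(c)
    for t in ref:
        for d in pinpoint(c,t)[:1]: obs.append((*ref[t],*d["point"][:2]))
    for t in ["jar_a_mid","jar_b_mid","jar_c_mid"]:
        print(c,t,[(round(d["p"],2),np.round(d["point"],3).tolist()) for d in pinpoint(c,t)+search_frame(c,t)])
o=np.array(obs)
f=lambda q:(np.c_[np.cos(q[2])*o[:,0]-np.sin(q[2])*o[:,1]+q[0],np.sin(q[2])*o[:,0]+np.cos(q[2])*o[:,1]+q[1]]-o[:,2:]).ravel()
r=least_squares(f,[.575,.193,.06],loss='soft_l1',f_scale=.004); print(r.x,np.abs(r.fun).max())
for c in G:
    P=cloud(G[c])
    m=(P[...,2]>.012)&(P[...,2]<.2)&(P[...,1]<-.08)&(P[...,0]>.3)&(G[c]["range_z"]>0)
    n,l=cv2.connectedComponents(m.astype(np.uint8))
    for i in range(1,n):
        q=P[l==i]
        if len(q)>25:
            e=q[q[:,2]>q[:,2].max()-.008]
            print(c,len(q),"zmax",q[:,2].max().round(3),"mid",((q.min(0)+q.max(0))/2)[:2],"ext",np.ptp(q,axis=0),"topmid",(e.min(0)+e.max(0))[:2]/2,"topext",np.ptp(e,axis=0)[:2],G[c]["frame"][l==i].mean(0).astype(int))
```

```text
top jar_a_mid [(0.87, [0.44, -0.352, 0.038]), (0.69, [0.433, -0.345, 0.073])]
top jar_b_mid [(0.88, [0.59, -0.214, 0.038]), (0.82, [0.584, -0.207, 0.076]), (0.4, [0.427, -0.207, 0.075])]
top jar_c_mid [(0.89, [0.427, -0.21, 0.037]), (0.87, [0.325, -0.201, 0.039]), (0.67, [0.572, 0.186, 0.003]), (0.65, [0.338, -0.304, 0.037]), (0.82, [0.326, -0.195, 0.075]), (0.72, [0.336, -0.296, 0.073]), (0.53, [0.429, -0.209, 0.076])]
side jar_a_mid [(0.57, [0.435, -0.367, 0.072]), (0.38, [0.6, 0.178, 0.043])]
side jar_b_mid [(0.96, [0.588, -0.221, 0.038]), (0.7, [0.585, -0.236, 0.066])]
side jar_c_mid [(0.92, [0.428, -0.211, 0.035]), (0.91, [0.327, -0.198, 0.042]), (0.57, [0.339, -0.303, 0.036]), (0.94, [0.331, -0.214, 0.069]), (0.85, [0.344, -0.318, 0.074]), (0.75, [0.427, -0.229, 0.066])]
[0.5743 0.1908 0.0645] 0.2030277118173177
top 2943 zmax 0.043 mid [ 0.837  -0.4163] ext [0.1738 0.2022 0.0313] topmid [ 0.8497 -0.4058] topext [0.1349 0.171 ] [193 190 179]
top 321 zmax 0.052 mid [ 0.7286 -0.1712] ext [0.0613 0.0596 0.0395] topmid [ 0.7286 -0.1709] topext [0.0613 0.0588] [187 139  68]
top 649 z
[... 2655 characters left out ...]
.2128] topext [0.0554 0.0571] [162 153 139]
side 2070 zmax 0.08 mid [ 0.3338 -0.2521] ext [0.0674 0.1607 0.0674] topmid [ 0.3344 -0.2514] topext [0.0662 0.1595] [ 95  83 159]
side 8948 zmax 0.043 mid [ 0.8386 -0.4206] ext [0.1743 0.2001 0.0305] topmid [ 0.8558 -0.4278] topext [0.1323 0.1659] [220 214 205]
side 1414 zmax 0.092 mid [ 0.6441 -0.4021] ext [0.0596 0.0595 0.0794] topmid [ 0.6441 -0.4021] topext [0.0596 0.0595] [192 160  86]
side 1169 zmax 0.08 mid [ 0.4359 -0.3502] ext [0.0554 0.0572 0.0675] topmid [ 0.4361 -0.3502] topext [0.0551 0.0572] [163 155 145]
side 321 zmax 0.035 mid [ 0.5805 -0.4568] ext [0.0508 0.0505 0.0228] topmid [ 0.5805 -0.4568] topext [0.0508 0.0505] [158 153 148]
```

```bash
cat >> h.py <<'E'
PO=np.array([.5743,.1908]); YAW=.0645
def topress(p): d=np.array(p)[:2]-PO; c,s=np.cos(YAW),np.sin(YAW); return np.array([c*d[0]+s*d[1],-s*d[0]+c*d[1]])
def toworld(q): c,s=np.cos(YAW),np.sin(YAW); return PO+[c*q[0]-s*q[1],s*q[0]+c*q[1]]
def target(yaw): c,s=np.cos(yaw),np.sin(yaw); return np.array([[0,-s,c],[0,c,s],[-1,0,0.]])
def plan(pos,yaw,n,fing,start=None):
    if start is None: s=arm.observe(); start=(np.array(s["position"]),R.from_rotvec(s["ee_rot"]).as_matrix())
    p,M=start; rows=[]
    for k in range(n,0,-1):
        d=np.round(M.T@((np.array(pos)-p)/k)*1000); w=np.round(np.degrees(R.from_matrix(M.T@target(yaw)).as_rotvec())/k,1)
        rows.append([fing,*d.tolist(),*w.tolist()]); p=p+M@d/1000; M=M@R.from_rotvec(np.radians(w)).as_matrix()
    for i in range(0,n,5): print(rows[i:i+5])
    print("end",p); return p,M
E
python3 - <<'E'
from h import *
for n,p in dict(B=(.586,-.216),C=(.427,-.2115),A=(.435,-.349)).items(): print(n,topress(p))
a=plan([.586,-.216,.36],YAW,16,80)
E
```

```text
B [-0.0145 -0.4067]
C [-0.1729 -0.392 ]
A [-0.1738 -0.5297]
[[80, 3.0, -39.0, -39.0, 4.1, 0.0, -0.0], [80, 3.0, -42.0, -36.0, 4.2, 0.0, -0.0], [80, 3.0, -44.0, -33.0, 4.1, 0.0, -0.0], [80, 3.0, -47.0, -30.0, 4.2, 0.0, -0.0], [80, 3.0, -49.0, -27.0, 4.1, 0.0, -0.0]]
[[80, 3.0, -50.0, -23.0, 4.2, 0.0, -0.0], [80, 3.0, -52.0, -19.0, 4.1, 0.0, -0.0], [80, 3.0, -53.0, -15.0, 4.2, 0.0, -0.0], [80, 3.0, -54.0, -12.0, 4.1, 0.0, -0.0], [80, 3.0, -55.0, -8.0, 4.2, 0.0, -0.0]]
[[80, 2.0, -55.0, -4.0, 4.1, 0.0, -0.0], [80, 3.0, -55.0, 1.0, 4.2, 0.0, -0.0], [80, 2.0, -55.0, 4.0, 4.1, 0.0, -0.0], [80, 3.0, -55.0, 9.0, 4.2, 0.0, -0.0], [80, 2.0, -54.0, 12.0, 4.1, 0.0, -0.0]]
[[80, 3.0, -54.0, 17.0, 4.2, 0.0, -0.0]]
end [ 0.5865 -0.2164  0.3597]
```

Call:
arm_command:
  motion:
    - [80,3,-39,-39,4.1,0,0]
    - [80,3,-42,-36,4.2,0,0]
    - [80,3,-44,-33,4.1,0,0]
    - [80,3,-47,-30,4.2,0,0]
    - [80,3,-49,-27,4.1,0,0]
  newtons: 8

```text
clock: 3.22
position: [0.3309, 0.3347, 0.3899]
ee_rot: [-0.671, 1.464, 0.671]
force: [1.4, 0.1, -1.2]
width: 0.872
```

Call:
arm_command:
  motion:
    - [80,3,-50,-23,4.2,0,0]
    - [80,3,-52,-19,4.1,0,0]
    - [80,3,-53,-15,4.2,0,0]
    - [80,3,-54,-12,4.1,0,0]
    - [80,3,-55,-8,4.2,0,0]

```text
clock: 3.85
position: [0.4465, 0.0838, 0.375]
ee_rot: [-0.389, 1.534, 0.39]
force: [0.3, 0.6, 0.1]
width: 0.868
```

Call:
arm_command:
  motion:
    - [80,2,-55,-4,4.1,0,0]
    - [80,3,-55,1,4.2,0,0]
    - [80,2,-55,4,4.1,0,0]
    - [80,3,-55,9,4.2,0,0]
    - [80,2,-54,12,4.1,0,0]

```text
clock: 4.47
position: [0.563, -0.1667, 0.3627]
ee_rot: [-0.106, 1.568, 0.107]
force: [1.3, 1.1, 0.4]
width: 0.874
```

Call:
arm_command:
  motion:
    - [80,3,-54,17,4.2,0,0]
    - [80,0,0,0,0,0,0]
    - [80,0,0,0,0,0,0]

```text
clock: 4.85
position: [0.5864, -0.2162, 0.3593]
ee_rot: [-0.05, 1.571, 0.051]
force: [-0.4, 0.1, -0.4]
width: 0.872
```

```bash
cat >> h.py <<'E'
def wrist():
    s=arm.observe(); g=get_image("wrist"); T=np.eye(4); T[:3,:3]=R.from_rotvec(s["ee_rot"]).as_matrix(); T[:3,3]=s["position"]
    W=T@np.array(g["tool_from_camera"]); g["origin"]=W[:3,3]; g["rotation"]=W[:3,:3]; return g
def draw(g,segs):
    f=g["frame"]
    for a,b in segs:
        q=px(g,np.array([a,b],float)).round().astype(int); cv2.line(f,tuple(map(int,q[0])),tuple(map(int,q[1])),(255,0,255),1)
def railsegs(): return [((*toworld((x,-.24)),.012),(*toworld((x,.04)),.012)) for x in (-.033,.033)]
def circ(c,z,r=.028):
    a=np.linspace(0,2*np.pi,25); P=[(c[0]+r*np.cos(t),c[1]+r*np.sin(t),z) for t in a]; return list(zip(P[:-1],P[1:]))
E
python3 - <<'E'
from h import *
g=wrist(); print(pinpoint("wrist","jar_b_mid"),pinpoint("wrist","lane_mouth"))
draw(g,railsegs()+circ((.586,-.216),.075)); w=g["frame"].copy()
t=get_image("top"); draw(t,railsegs()); c=cv2.resize(t["frame"][110:250,130:330],None,fx=2.2,fy=2.2,interpolation=cv2.INTER_CUBIC)
im=np.zeros((384+308,512,3),np.uint8); im[:384]=w; im[384:384+308,:440]=c
cv2.imwrite("pics/w1.png",cv2.resize(im,None,fx=.86,fy=.86)[:,:,::-1])
E
```

```text
[] []
```

View pics/w1.png

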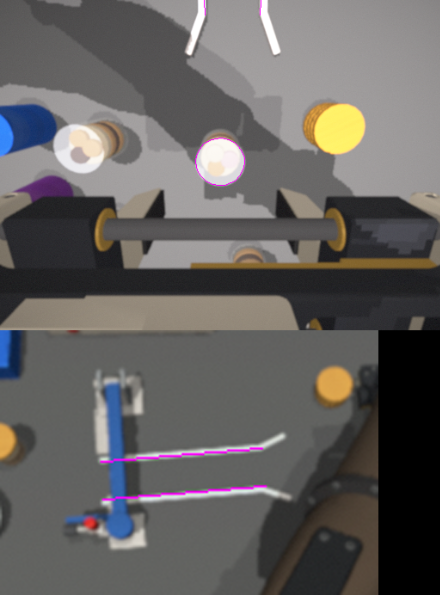

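The picture shows the jar circle matching jar B (wrist, 219,160) and both rail overlays lying on the rails' inner edges, so I can descend.

Call:
arm_command:
  motion:
    - [80,50,0,0,0,0,0]
    - [80,50,0,0,0,0,0]
    - [80,40,0,0,0,0,0]
    - [80,13,0,0,0,0,0]
    - [80,0,0,0,0,0,0]

```text
clock: 5.68
position: [0.5866, -0.2161, 0.207]
ee_rot: [-0.051, 1.571, 0.051]
force: [-0.4, -0.6, -0.3]
width: 0.871
```

Call:
arm_command:
  motion:
    - [54,0,0,0,0,0,0]
    - [54,0,0,0,0,0,0]
    - [54,0,0,0,0,0,0]
    - [54,0,0,0,0,0,0]
    - [54,0,0,0,0,0,0]

```text
clock: 6.3
position: [0.5866, -0.2166, 0.2076]
ee_rot: [-0.05, 1.569, 0.05]
force: [-1.4, 1.2, 6.7]
width: 0.612
```

Call:
arm_command:
  motion:
    - [54,0,20,3,0,0,0]
    - [54,0,30,5,0,0,0]
    - [54,0,30,6,0,0,0]
    - [54,0,30,0,0,0,0]
    - [54,0,20,0,0,0,0]

```text
clock: 6.92
position: [0.5928, -0.084, 0.2075]
ee_rot: [-0.052, 1.568, 0.051]
force: [0.7, -4.3, 5.4]
width: 0.607
```

```bash
python3 -c "
from h import *
s=st(); print(topress(s['position']),s['width']*91.8)"
```

```text
6.925 [ 0.5928 -0.084   0.2075] [-0.0518  1.5678  0.0507] [ 0.7402 -4.2896  5.4352] 0.6066666188197377
[ 0.0007 -0.2754] 55.69199560765192
```

Call:
arm_command:
  motion:
    - [54,0,35,0,0,0,0]
    - [54,0,40,0,0,0,0]
    - [54,0,40,0,0,0,0]
    - [54,0,40,0,0,0,0]
    - [54,0,28,0,0,0,0]

```text
clock: 7.55
position: [0.5804, 0.0991, 0.2074]
ee_rot: [-0.051, 1.568, 0.051]
force: [0.1, -4.8, 5.7]
width: 0.608
```

Call:
arm_command:
  motion:
    - [54,0,0,0,0,0,0]
    - [76,0,0,0,0,0,0]
    - [76,0,0,0,0,0,0]
    - [76,0,0,0,0,0,0]

```text
clock: 8.05
position: [0.5803, 0.0962, 0.2066]
ee_rot: [-0.049, 1.571, 0.049]
force: [0.6, -0.9, 0.8]
width: 0.82
```

```bash
python3 -c "
from h import *
s=st(); print(topress(s['position']),s['width']*91.8)
a=plan([s['position'][0],s['position'][1],.34],YAW,3,76)
plan([.427,-.2115,.34],YAW,7,76,a)"
```

```text
8.05 [0.5803 0.0962 0.2066] [-0.0495  1.5705  0.0493] [ 0.5664 -0.9489  0.8166] 0.8202742554982019
[-0.0001 -0.0948] 75.30117665473493
[[76, -44.0, -0.0, -0.0, -0.0, -0.0, 0.0], [76, -45.0, -0.0, -0.0, -0.0, -0.0, 0.0], [76, -44.0, -0.0, -0.0, -0.1, -0.0, 0.0]]
end [0.5803 0.0962 0.3396]
[[76, -0.0, -42.0, -25.0, 0.0, -0.0, 0.0], [76, -0.0, -43.0, -25.0, 0.0, -0.0, 0.0], [76, -0.0, -42.0, -25.0, 0.0, -0.0, 0.0], [76, -0.0, -43.0, -24.0, 0.0, -0.0, 0.0], [76, -0.0, -42.0, -25.0, 0.0, -0.0, 0.0]]
[[76, -0.0, -43.0, -24.0, 0.0, -0.0, 0.0], [76, -0.0, -42.0, -25.0, 0.0, -0.0, 0.0]]
end [ 0.4269 -0.2113  0.3397]
```

Call:
arm_command:
  motion:
    - [78,-44,0,0,0,0,0]
    - [78,-45,0,0,0,0,0]
    - [78,-44,0,0,0,0,0]

```text
clock: 8.43
position: [0.5803, 0.0963, 0.341]
ee_rot: [-0.05, 1.571, 0.049]
force: [-0.0, 1.1, -0.0]
width: 0.848
```

Call:
arm_command:
  motion:
    - [78,0,-42,-25,0,0,0]
    - [78,0,-43,-25,0,0,0]
    - [78,0,-42,-25,0,0,0]
    - [78,0,-43,-24,0,0,0]
    - [78,0,-42,-25,0,0,0]

```text
clock: 9.05
position: [0.4691, -0.1245, 0.3398]
ee_rot: [-0.05, 1.57, 0.05]
force: [1.0, -1.3, 0.1]
width: 0.849
```

Call:
arm_command:
  motion:
    - [78,0,-43,-24,0,0,0]
    - [78,0,-42,-25,0,0,0]
    - [78,0,0,0,0,0,0]

```text
clock: 9.43
position: [0.4243, -0.2143, 0.3401]
ee_rot: [-0.045, 1.57, 0.044]
force: [-0.0, 1.3, -0.4]
width: 0.848
```

Run:
```python
from h import *
s=st()
g=wrist(); draw(g,circ((.427,-.2115),.075)); save(g,"w2.png")
g=get_image("side"); print([(round(d["p"],2),topress(d["point"]),d["point"][2]) for d in pinpoint("side","jar_b_mid")])
```

```text
9.425 [ 0.4243 -0.2143  0.3401] [-0.0449  1.5702  0.0437] [-0.032   1.2631 -0.4256] 0.8478155047827582
[(0.49, array([-0.0004, -0.0957]), 0.039)]
```

View pics/w2.png

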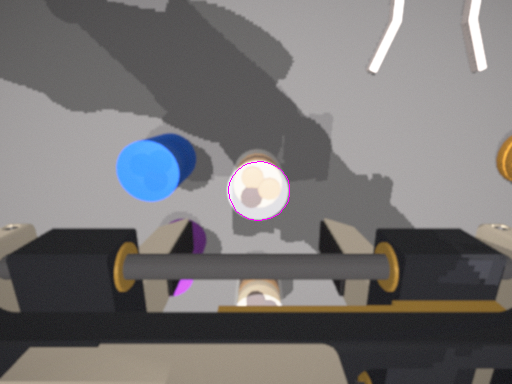

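Circle sits on jar C (259,190); jar B stands on the lane's centre line at y ≈ -95 mm. Next is the descent onto C.

Call:
arm_command:
  motion:
    - [78,45,3,3,0,0,0]
    - [78,50,0,0,0,0,0]
    - [78,30,0,0,0,0,0]
    - [78,9,0,0,0,0,0]
    - [78,0,0,0,0,0,0]

```text
clock: 10.2
position: [0.43, -0.207, 0.2058]
ee_rot: [-0.051, 1.571, 0.051]
force: [0.8, -1.1, -1.4]
width: 0.853
```

Call:
arm_command:
  motion:
    - [54,0,0,0,0,0,0]
    - [54,0,0,0,0,0,0]
    - [54,0,0,0,0,0,0]
    - [54,0,0,0,0,0,0]
    - [54,0,0,0,0,0,0]

```text
clock: 10.82
position: [0.4294, -0.2075, 0.2063]
ee_rot: [-0.05, 1.57, 0.05]
force: [-3.1, 2.0, 8.8]
width: 0.61
```

```bash
python3 -c "
from h import *
s=st(); print(topress(s['position']),s['width']*91.8)
a=plan([*toworld((0,-.31)),.206],YAW,5,54)
plan([*toworld((0,-.152)),.206],YAW,5,54,a)"
```

```text
10.825 [ 0.4294 -0.2075  0.2063] [-0.0499  1.5698  0.0504] [-3.0657  1.9573  8.8283] 0.6098353897044102
[-0.1703 -0.3881] 55.982888774864854
[[54, 0.0, 16.0, 34.0, -0.0, 0.0, -0.0], [54, 0.0, 16.0, 34.0, -0.0, 0.0, -0.0], [54, 0.0, 15.0, 34.0, -0.0, 0.0, -0.0], [54, 0.0, 16.0, 34.0, -0.0, 0.0, -0.0], [54, 0.0, 15.0, 34.0, -0.0, 0.0, -0.0]]
end [ 0.5941 -0.1188  0.2064]
[[54, 0.0, 32.0, 0.0, -0.0, 0.0, -0.0], [54, 0.0, 32.0, 0.0, -0.0, 0.0, -0.0], [54, 0.0, 31.0, 0.0, -0.0, 0.0, -0.0], [54, 0.0, 32.0, 0.0, -0.0, 0.0, -0.0], [54, 0.0, 31.0, 0.0, -0.0, 0.0, -0.0]]
end [0.584  0.0389 0.2064]
```

Call:
arm_command:
  motion:
    - [54,0,8,25,0,0,0]
    - [54,0,12,38,0,0,0]
    - [54,0,16,40,0,0,0]
    - [54,0,20,40,0,0,0]
    - [54,0,22,27,0,0,0]

```text
clock: 11.45
position: [0.5957, -0.1185, 0.2062]
ee_rot: [-0.051, 1.569, 0.049]
force: [-1.8, -3.6, 6.2]
width: 0.608
```

Call:
arm_command:
  motion:
    - [54,0,30,0,0,0,0]
    - [54,0,35,0,0,0,0]
    - [54,0,35,0,0,0,0]
    - [54,0,30,0,0,0,0]
    - [54,0,25,0,0,0,0]

```text
clock: 12.08
position: [0.5845, 0.0369, 0.2062]
ee_rot: [-0.051, 1.569, 0.05]
force: [1.5, -2.1, 1.3]
width: 0.608
```

Call:
arm_command:
  motion:
    - [54,0,0,0,0,0,0]
    - [78,0,0,0,0,0,0]
    - [78,0,0,0,0,0,0]
    - [78,0,0,0,0,0,0]

```text
clock: 12.58
position: [0.5843, 0.0351, 0.2057]
ee_rot: [-0.049, 1.57, 0.049]
force: [0.3, -0.4, -1.4]
width: 0.84
```

```bash
python3 -c "
from h import *
s=st(); print(topress(s['position']),s['width']*91.8)
a=plan([s['position'][0],s['position'][1],.34],YAW,3,76)
plan([.435,-.349,.34],YAW,9,76,a)"
```

```text
12.575 [0.5843 0.0351 0.2057] [-0.0494  1.5703  0.0491] [ 0.299  -0.4415 -1.4235] 0.8399166579410836
[-0.0001 -0.1561] 77.10434919899147
[[76, -45.0, -0.0, -0.0, -0.0, -0.0, 0.0], [76, -45.0, -0.0, -0.0, -0.1, -0.0, 0.0], [76, -44.0, -0.0, -0.0, -0.0, -0.0, 0.0]]
end [0.5843 0.0351 0.3397]
[[76, -0.0, -42.0, -19.0, -0.0, -0.0, 0.0], [76, -0.0, -41.0, -19.0, -0.0, -0.0, 0.0], [76, -0.0, -42.0, -19.0, -0.0, -0.0, 0.0], [76, -0.0, -41.0, -19.0, -0.0, -0.0, 0.0], [76, -0.0, -42.0, -20.0, -0.0, -0.0, 0.0]]
[[76, -0.0, -41.0, -19.0, -0.0, -0.0, 0.0], [76, -0.0, -42.0, -20.0, -0.0, -0.0, 0.0], [76, -0.0, -41.0, -19.0, -0.0, -0.0, 0.0], [76, -0.0, -42.0, -20.0, -0.0, -0.0, 0.0]]
end [ 0.4347 -0.3493  0.3398]
```

Call:
arm_command:
  motion:
    - [78,-45,0,0,0,0,0]
    - [78,-45,0,0,0,0,0]
    - [78,-44,0,0,0,0,0]

```text
clock: 12.95
position: [0.5842, 0.0354, 0.3411]
ee_rot: [-0.05, 1.57, 0.049]
force: [0.2, 0.7, 0.0]
width: 0.849
```

Call:
arm_command:
  motion:
    - [78,0,-42,-19,0,0,0]
    - [78,0,-41,-19,0,0,0]
    - [78,0,-42,-19,0,0,0]
    - [78,0,-41,-19,0,0,0]
    - [78,0,-42,-20,0,0,0]

```text
clock: 13.58
position: [0.501, -0.1794, 0.3398]
ee_rot: [-0.05, 1.57, 0.05]
force: [0.5, -0.4, 0.1]
width: 0.847
```

Call:
arm_command:
  motion:
    - [78,0,-41,-19,0,0,0]
    - [78,0,-42,-20,0,0,0]
    - [78,0,-41,-19,0,0,0]
    - [78,0,-42,-20,0,0,0]
    - [78,0,0,0,0,0,0]

```text
clock: 14.2
position: [0.4317, -0.3524, 0.3402]
ee_rot: [-0.046, 1.571, 0.043]
force: [0.4, 0.3, -0.8]
width: 0.849
```

Run:
```python
from h import *
s=st()
w=wrist(); draw(w,circ((.435,-.349),.075))
g=get_image("side"); print([(t,[(round(d["p"],2),topress(d["point"]),d["point"][2]) for d in pinpoint("side",t) if d["point"][1]>-.1]) for t in ("jar_b_mid","jar_c_mid")])
save({"frame":np.vstack([w["frame"],g["frame"]])[::1,::1]},"tmp.png"); im=cv2.imread("pics/tmp.png"); cv2.imwrite("pics/w3.png",cv2.resize(im,None,fx=.78,fy=.78))
plan([.435,-.349,.206],YAW,4,78)
```

```text
14.2 [ 0.4317 -0.3524  0.3402] [-0.0463  1.5706  0.0427] [ 0.4069  0.2561 -0.7748] 0.8490504588107879
[('jar_b_mid', [(0.53, array([-0.0001, -0.0944]), 0.0378), (0.36, array([ 0.0016, -0.0056]), 0.0)]), ('jar_c_mid', [(0.67, array([ 0.0003, -0.1588]), 0.0375), (0.2, array([ 0.1507, -0.0003]), 0.0817)])]
[[78, 33.0, -0.0, -0.0, 0.0, 0.0, -0.0], [78, 33.0, -1.0, -0.0, 0.0, 0.0, -0.0], [78, 34.0, -0.0, -0.0, 0.0, 0.0, -0.0], [78, 33.0, -1.0, -0.0, 0.0, 0.0, -0.1]]
end [ 0.4352 -0.3493  0.2065]
```

View pics/w3.png

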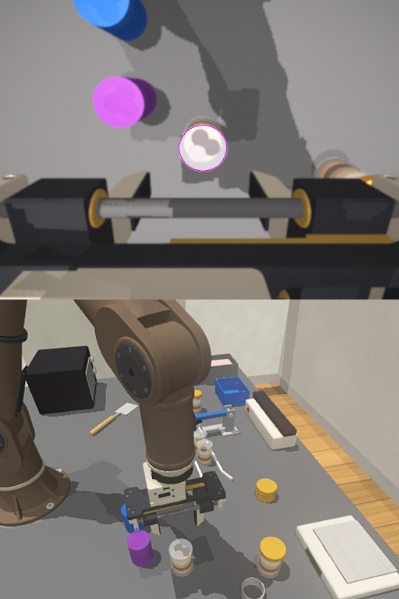

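Circle sits on jar A (203,147) and clears the purple look-alike; jars B and C stand in the lane. The arm has settled on target, so I'll go straight down.

Call:
arm_command:
  motion:
    - [78,45,0,0,0,0,0]
    - [78,50,0,0,0,0,0]
    - [78,30,0,0,0,0,0]
    - [78,9,0,0,0,0,0]
    - [78,0,0,0,0,0,0]

```text
clock: 15.02
position: [0.4351, -0.348, 0.2059]
ee_rot: [-0.051, 1.57, 0.051]
force: [-0.7, -0.1, 0.3]
width: 0.851
```

Call:
arm_command:
  motion:
    - [54,0,0,0,0,0,0]
    - [54,0,0,0,0,0,0]
    - [54,0,0,0,0,0,0]
    - [54,0,0,0,0,0,0]
    - [54,0,0,0,0,0,0]

```text
clock: 15.65
position: [0.4349, -0.3486, 0.2064]
ee_rot: [-0.051, 1.569, 0.05]
force: [-1.4, 1.9, 6.6]
width: 0.609
```

```bash
python3 -c "
from h import *
s=st(); print(topress(s['position']),s['width']*91.8)
a=plan([*toworld((0,-.32)),.206],YAW,8,54)
plan([*toworld((0,-.192)),.206],YAW,5,54,a)"
```

```text
15.65 [ 0.4349 -0.3486  0.2064] [-0.0505  1.569   0.0501] [-1.3883  1.8819  6.6246] 0.6093674315932172
[-0.1739 -0.5293] 55.93993022025733
[[54, 0.0, 26.0, 22.0, -0.0, 0.0, 0.0], [54, 0.0, 26.0, 22.0, -0.0, 0.0, 0.0], [54, 0.0, 26.0, 22.0, -0.0, 0.0, 0.0], [54, 0.0, 26.0, 22.0, -0.0, 0.0, 0.0], [54, 0.0, 26.0, 21.0, -0.0, 0.0, 0.0]]
[[54, 0.0, 26.0, 22.0, -0.0, 0.0, 0.0], [54, 0.0, 27.0, 21.0, -0.0, 0.0, 0.0], [54, 1.0, 26.0, 22.0, -0.0, 0.1, 0.0]]
end [ 0.5951 -0.1289  0.2056]
[[54, -0.0, 26.0, -0.0, -0.0, -0.0, 0.0], [54, -0.0, 26.0, -0.0, -0.0, -0.0, 0.0], [54, -0.0, 25.0, -0.0, -0.0, -0.0, 0.0], [54, -0.0, 26.0, -0.0, -0.0, -0.0, 0.0], [54, -0.0, 25.0, -0.0, -0.0, -0.0, 0.0]]
end [ 0.5869 -0.0011  0.2055]
```

Call:
arm_command:
  motion:
    - [54,0,22,18,0,0,0]
    - [54,0,26,22,0,0,0]
    - [54,0,26,22,0,0,0]
    - [54,0,26,22,0,0,0]
    - [54,0,26,22,0,0,0]

```text
clock: 16.27
position: [0.5327, -0.2163, 0.2065]
ee_rot: [-0.051, 1.569, 0.048]
force: [-0.5, -3.6, 4.4]
width: 0.607
```

Call:
arm_command:
  motion:
    - [54,0,26,22,0,0,0]
    - [54,0,26,22,0,0,0]
    - [54,0,31,24,0,0,0]
    - [54,0,25,0,0,0,0]
    - [54,0,26,0,0,0,0]

```text
clock: 16.9
position: [0.5922, -0.0781, 0.2065]
ee_rot: [-0.051, 1.568, 0.048]
force: [0.6, -2.6, 4.2]
width: 0.61
```

Call:
arm_command:
  motion:
    - [54,0,26,0,0,0,0]
    - [54,0,26,0,0,0,0]
    - [54,0,25,0,0,0,0]
    - [54,0,0,0,0,0,0]

```text
clock: 17.4
position: [0.5869, 0.001, 0.206]
ee_rot: [-0.052, 1.57, 0.053]
force: [0.1, 1.7, 1.5]
width: 0.609
```

```bash
python3 -c "
from h import *
s=st(); print(topress(s['position']),s['width']*91.8)"
```

```text
17.4 [0.5869 0.001  0.206 ] [-0.0517  1.5696  0.0532] [0.087  1.7478 1.5194] 0.6090589953530425
[ 0.0004 -0.1902] 55.9116157734093
```

Call:
arm_command:
  motion:
    - [78,0,0,0,0,0,0]
    - [78,0,0,0,0,0,0]
    - [78,0,0,0,0,0,0]
    - [78,-40,0,0,0,0,0]
    - [78,-50,0,0,0,0,0]

```text
clock: 18.02
position: [0.5862, -0.0013, 0.2959]
ee_rot: [-0.05, 1.573, 0.049]
force: [0.9, -0.4, -0.1]
width: 0.847
```

Call:
arm_command:
  motion:
    - [50,-50,0,0,0,0,0]
    - [50,-44,0,0,0,0,0]
    - [50,0,0,0,0,0,0]

```text
clock: 18.4
position: [0.5875, -0.0019, 0.393]
ee_rot: [-0.049, 1.564, 0.05]
force: [-0.4, -0.6, -0.4]
width: 0.578
```

Run:
```python
from h import *
s=st()
plan([*toworld((-.09,.037)),.39],YAW+np.pi/2,11,50)
for c in ("side","top"):
    g=get_image(c)
    print(c,[(t,[(round(d["p"],2),topress(d["point"]),round(d["point"][2],3)) for d in pinpoint(c,t)[:3]]) for t in ("jar_a_mid","jar_b_mid","jar_c_mid","latch_knob")])
    P=cloud(g); f=g["frame"].astype(int); m=(f[...,0]>120)&(f[...,1]<60)&(f[...,2]<60)&(abs(P[...,0]-.483)<.04)&(abs(P[...,1]-.222)<.04); q=P[m]
    if len(q): print("red",len(q),topress(((q.min(0)+q.max(0))/2)),q.min(0),q.max(0))
    if c=="side": save({"frame":cv2.resize(g["frame"][90:260,150:360],None,fx=3,fy=3)},"s4.png")
```

```text
18.4 [ 0.5875 -0.0019  0.393 ] [-0.0492  1.5643  0.0502] [-0.3592 -0.5773 -0.3711] 0.5783751041988148
[[50, 0.0, 21.0, -8.0, -8.2, 0.0, 0.0], [50, 0.0, 22.0, -5.0, -8.2, 0.0, 0.0], [50, 0.0, 22.0, -2.0, -8.2, 0.0, 0.0], [50, 0.0, 23.0, 1.0, -8.2, 0.0, 0.0], [50, 0.0, 22.0, 4.0, -8.2, 0.0, 0.0]]
[[50, 0.0, 21.0, 7.0, -8.2, 0.0, 0.1], [50, 1.0, 20.0, 11.0, -8.2, 0.0, 0.0], [50, 0.0, 18.0, 13.0, -8.2, 0.0, 0.1], [50, 1.0, 16.0, 16.0, -8.2, 0.1, 0.0], [50, 0.0, 14.0, 18.0, -8.1, 0.0, 0.1]]
[[50, 1.0, 11.0, 19.0, -8.2, 0.1, 0.0]]
end [0.4825 0.2217 0.3898]
side [('jar_a_mid', [(0.79, array([ 0.0021, -0.1937]), 0.034)]), ('jar_b_mid', [(0.5, array([-0.0033, -0.0778]), 0.037)]), ('jar_c_mid', [(0.74, array([-0.2656, -0.4789]), 0.037), (0.61, array([-0.2716, -0.3716]), 0.042), (0.6, array([ 0.0013, -0.1323]), 0.035)]), ('latch_knob', [(0.56, array([-0.0864,  0.0338]), 0.133)])]
red 57 [-0.0908  0.0329] [0.4751 0.211  0.1092] [0.488  0.2246 0.1567]
top [('jar_a_mid', []), ('jar_b_mid', []), ('jar_c_mid', [(0.93, array([-0.2653, -0.477 ]), 0.037), (0.69, array([-0.2756, -0.3752]), 0.038)]), ('latch_knob', [(0.53, array([-0.0945,  0.0353]), 0.131)])]
red 18 [-0.0937  0.0365] [0.4728 0.2142 0.1438] [0.4841 0.2282 0.1594]
```

View pics/s4.png

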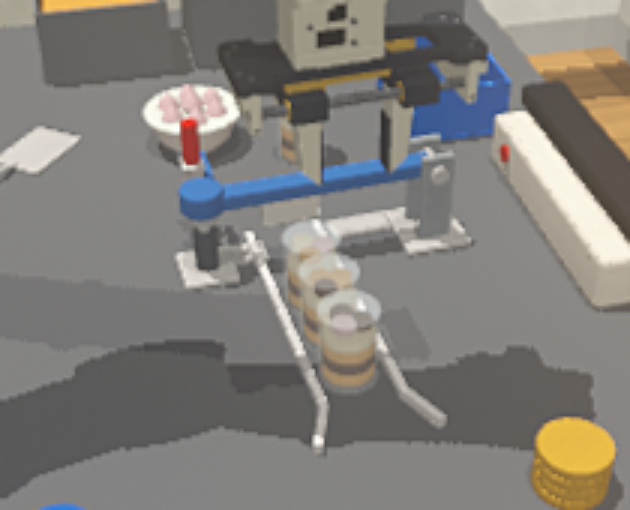

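All three jars stand in single file between the rails, and the knob (190,142 in the crop) is where the model puts it. Next is the move over the knob.

Call:
arm_command:
  motion:
    - [50,0,21,-8,-8.2,0,0]
    - [50,0,22,-5,-8.2,0,0]
    - [50,0,22,-2,-8.2,0,0]
    - [50,0,23,1,-8.2,0,0]
    - [50,0,22,4,-8.2,0,0]

```text
clock: 19.52
position: [0.5382, 0.1014, 0.3896]
ee_rot: [-0.613, 1.483, 0.613]
force: [-0.3, -0.6, -0.0]
width: 0.545
```

Call:
arm_command:
  motion:
    - [50,0,21,7,-8.2,0,0]
    - [50,0,20,11,-8.2,0,0]
    - [50,0,18,13,-8.2,0,0]
    - [50,0,16,16,-8.2,0,0]
    - [50,0,14,18,-8.2,0,0]

```text
clock: 20.15
position: [0.4907, 0.2033, 0.3896]
ee_rot: [-1.157, 1.242, 1.157]
force: [-0.3, -0.3, -0.4]
width: 0.545
```

Call:
arm_command:
  motion:
    - [50,0,11,19,-8.2,0,0]
    - [50,0,0,0,0,0,0]
    - [50,0,0,0,0,0,0]

```text
clock: 20.52
position: [0.4819, 0.2216, 0.3897]
ee_rot: [-1.256, 1.179, 1.256]
force: [0.2, 0.1, 0.4]
width: 0.541
```

Run:
```python
from h import *
s=st(); print(topress(s["position"]))
a=plan([*toworld((-.09,.037)),.297],YAW+np.pi/2,4,50)
g=wrist(); print([(round(d["p"],2),topress(d["point"]),d["point"][2]) for d in pinpoint("wrist","latch_knob")])
P=cloud(g); f=g["frame"].astype(int); m=(f[...,0]>120)&(f[...,1]<70)&(f[...,2]<70)&(P[...,2]>.13)&(P[...,2]<.18); q=P[m]
if len(q): print("red",len(q),topress(((q.min(0)+q.max(0))/2)),q.min(0),q.max(0))
draw(g,circ(toworld((-.09,.037)),.155,.009)); save(g,"w5.png")
```

```text
20.525 [0.4819 0.2216 0.3897] [-1.2565  1.1786  1.2556] [0.2453 0.0531 0.4478] 0.5407346908902462
[-0.0902  0.0367]
[[50, 23.0, -0.0, 0.0, -0.0, -0.0, 0.0], [50, 23.0, -0.0, 0.0, -0.0, -0.0, 0.0], [50, 23.0, -0.0, 0.0, -0.0, -0.0, 0.0], [50, 24.0, -0.0, 0.0, -0.0, -0.0, 0.0]]
end [0.4819 0.2216 0.2967]
[(0.61, array([-0.0895,  0.0377]), 0.1359), (0.4, array([-0.001 , -0.1319]), 0.0372)]
red 423 [-0.0908  0.0371] [0.4731 0.2139 0.1301] [0.4894 0.23   0.1562]
```

View pics/w5.png

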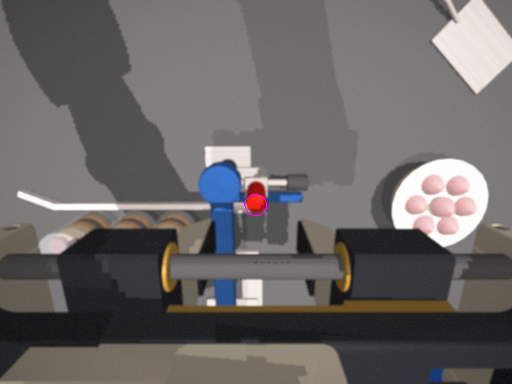

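Circle lies on the knob top (256,203); the measured position agrees within 1 mm. I'll descend and grip.

Call:
arm_command:
  motion:
    - [50,30,0,0,0,0,0]
    - [50,30,0,0,0,0,0]
    - [50,23,0,0,0,0,0]
    - [50,10,0,0,0,0,0]
    - [50,0,0,0,0,0,0]
  newtons: 30

```text
clock: 21.25
position: [0.4817, 0.2221, 0.2966]
ee_rot: [-1.258, 1.178, 1.258]
force: [-1.0, 0.5, -0.5]
width: 0.542
```

Call:
arm_command:
  motion:
    - [15,0,0,0,0,0,0]
    - [15,0,0,0,0,0,0]
    - [15,0,0,0,0,0,0]
    - [15,0,0,0,0,0,0]
    - [15,0,0,0,0,0,0]

```text
clock: 21.88
position: [0.4816, 0.222, 0.297]
ee_rot: [-1.259, 1.177, 1.258]
force: [-0.6, -3.3, 4.6]
width: 0.188
```

Call:
arm_command:
  motion:
    - [15,0,0,4,0,0,0]
    - [15,0,0,4,0,0,0]
    - [15,0,0,4,0,0,0]
    - [15,0,0,3,0,0,0]
    - [15,0,0,0,0,0,0]

```text
clock: 22.5
position: [0.4807, 0.237, 0.2969]
ee_rot: [-1.259, 1.177, 1.258]
force: [0.6, -6.9, 6.5]
width: 0.187
```

Run:
```python
from h import *
s=st(); print(topress(s["position"]))
p=np.array(s["position"]); M=R.from_rotvec(s["ee_rot"]).as_matrix()
u=np.array([np.cos(YAW),np.sin(YAW),0]); ax=np.array([-np.sin(YAW),np.cos(YAW),0]); H=np.array([*toworld((.15,0)),.085])
n=13; th=.34; cmd=[]; q,N=p,M
for k in range(1,n+1):
    Q=R.from_rotvec(ax*th*k/n).as_matrix(); t=H+Q@(p-H); d=np.round(N.T@(t-q)*1000,0); w=np.round(np.degrees(R.from_matrix(N.T@Q@M).as_rotvec()),1)
    cmd.append([15,*d.tolist(),*w.tolist()]); q=q+N@d/1000; N=N@R.from_rotvec(np.radians(w)).as_matrix()
for i in range(0,n,5): print(cmd[i:i+5])
```

```text
22.5 [0.4807 0.237  0.2969] [-1.2592  1.1775  1.2578] [ 0.5852 -6.9382  6.5496] 0.18680784133173298
[-0.0905  0.0521]
[[15, -6.0, -6.0, -0.0, -0.0, -0.0, 1.5], [15, -6.0, -5.0, -0.0, -0.0, -0.0, 1.5], [15, -7.0, -6.0, -0.0, -0.0, -0.0, 1.5], [15, -6.0, -5.0, -0.0, -0.0, -0.0, 1.5], [15, -6.0, -6.0, -0.0, -0.0, -0.0, 1.5]]
[[15, -6.0, -6.0, -0.0, -0.0, -0.0, 1.5], [15, -7.0, -5.0, -0.0, -0.0, -0.0, 1.5], [15, -6.0, -6.0, -0.0, -0.0, -0.0, 1.5], [15, -6.0, -6.0, -0.0, -0.0, -0.0, 1.5], [15, -6.0, -5.0, -0.0, -0.0, -0.0, 1.5]]
[[15, -6.0, -6.0, -0.0, -0.0, -0.0, 1.5], [15, -7.0, -5.0, -0.0, -0.0, -0.0, 1.5], [15, -6.0, -6.0, -0.0, -0.0, -0.0, 1.5]]
```

Knob moved 15 mm with about 7 N, matching the spring, so the latch is clear. I'll lift along the hinge arc.

Call:
arm_command:
  motion:
    - [15,-6,-6,0,0,0,1.5]
    - [15,-6,-5,0,0,0,1.5]
    - [15,-7,-6,0,0,0,1.5]
    - [15,-6,-5,0,0,0,1.5]
    - [15,-6,-6,0,0,0,1.5]

```text
clock: 23.12
position: [0.5102, 0.2385, 0.3257]
ee_rot: [-1.198, 1.279, 1.353]
force: [1.5, -5.9, -3.1]
width: 0.19
```

Call:
arm_command:
  motion:
    - [15,-6,-6,0,0,0,1.5]
    - [15,-7,-5,0,0,0,1.5]
    - [15,-6,-6,0,0,0,1.5]
    - [15,-6,-6,0,0,0,1.5]
    - [15,-6,-5,0,0,0,1.5]

```text
clock: 23.75
position: [0.5433, 0.2408, 0.3509]
ee_rot: [-1.131, 1.378, 1.447]
force: [2.2, -6.8, -3.3]
width: 0.188
```

Call:
arm_command:
  motion:
    - [15,-6,-6,0,0,0,1.5]
    - [15,-7,-5,0,0,0,1.5]
    - [15,-6,-6,0,0,0,1.5]
    - [15,0,0,0,0,0,0]
    - [15,0,0,0,0,0,0]

```text
clock: 24.38
position: [0.5646, 0.2423, 0.364]
ee_rot: [-1.087, 1.437, 1.502]
force: [0.6, -6.1, -1.5]
width: 0.187
```

Run:
```python
from h import *
s=st(); print(topress(s["position"]))
for c in ("side","top","wrist"):
    g=wrist() if c=="wrist" else get_image(c)
    print(c,[(t,[(round(d["p"],2),topress(d["point"]),round(d["point"][2],3)) for d in pinpoint(c,t)[:3]]) for t in ("jar_a_mid","jar_b_mid","jar_c_mid","latch_knob","gate_lip")])
    if c=="side": f=cv2.resize(g["frame"][90:260,150:360],None,fx=2.4,fy=2.4)
    if c=="wrist": w=cv2.resize(g["frame"],(504,378)); save({"frame":cv2.resize(np.vstack([f,w]),None,fx=.75,fy=.75)},"e6.png")
```

```text
24.375 [0.5646 0.2423 0.364 ] [-1.0874  1.4366  1.502 ] [ 0.5836 -6.0532 -1.4529] 0.18688729920435482
[-0.0063  0.052 ]
side [('jar_a_mid', [(0.66, array([ 0.0025, -0.1956]), 0.035)]), ('jar_b_mid', [(0.75, array([-0.001 , -0.0766]), 0.038)]), ('jar_c_mid', [(0.87, array([-0.2675, -0.4767]), 0.039), (0.67, array([-0.2711, -0.373 ]), 0.044), (0.62, array([ 0.0005, -0.1307]), 0.035)]), ('latch_knob', [(0.6, array([-0.0589,  0.0475]), 0.21)]), ('gate_lip', [(0.77, array([-0.0067, -0.0028]), 0.097)])]
top [('jar_a_mid', [(0.68, array([ 0.0049, -0.1944]), 0.04)]), ('jar_b_mid', []), ('jar_c_mid', [(0.94, array([-0.2691, -0.478 ]), 0.036), (0.9, array([-0.2757, -0.3744]), 0.037), (0.75, array([ 0.0013, -0.1372]), 0.036)]), ('latch_knob', [(0.47, array([-0.0647,  0.0462]), 0.208), (0.4, array([ 0.0035, -0.2365]), 0.0)]), ('gate_lip', [])]
wrist [('jar_a_mid', []), ('jar_b_mid', []), ('jar_c_mid', []), ('latch_knob', [(0.94, array([-0.0597,  0.056 ]), 0.208)]), ('gate_lip', [(0.61, array([-0.0594,  0.0529]), 0.208)])]
```

View pics/e6.png

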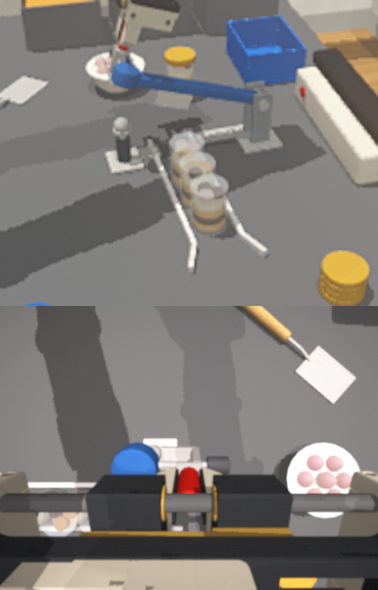

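The gate is up (nose at 125,75, clear of the ball at 120,125), the knob is held, and the jars stand in the lane. The stop plate's lower edge is at about 97 mm. One short hold to settle, then I'll hand in.

Call:
arm_command:
  motion:
    - [15,0,0,0,0,0,0]
    - [15,0,0,0,0,0,0]
    - [15,0,0,0,0,0,0]

```text
clock: 25.65
position: [0.5646, 0.2423, 0.3641]
ee_rot: [-1.088, 1.436, 1.502]
force: [-0.2, -6.9, -1.8]
width: 0.189
```

```bash
python3 -c "
from h import *
s=st(); print(max(map(abs,s['dq']))); print(arm.sign_off())"
```

```text
25.65 [0.5646 0.2423 0.3641] [-1.0876  1.4362  1.5017] [-0.1552 -6.8698 -1.7921] 0.18940279522046688
0.0011591973073897797
the job is handed in; nothing more can be done
None
```

The job is handed in at 25.7 s, with the gripper still holding the gate up by the red knob. No verdict was reported.

- **Jars:** I slid B, then C, then A into the lane by a light side grip, without lifting. They last measured at about y = -77, -134 and -195 mm, within about 5 mm of the centre line and upright.
- **Latch and gate:** I pulled the knob 15 mm sideways; the roughly 7 N I felt matches the spring. I then lifted the gate about 0.34 rad along its hinge arc.
- **Final hold:** The stop plate's lower edge measured about 97 mm (80 mm needed). The arm was at rest, with the 17 mm grip still on the knob and the spring still pulling.

None of my checks failed. In the last pictures the top camera missed jar B and the stop plate's edge, so the 97 mm and B's place rest on the side camera. The wrist camera also reported that edge at the knob's position, which I took as a false detection. I did not re-measure the bystanders at the end; I saw no contact with any of them.

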